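# Flip the full rack's status flag to the tick

### The arm

A 6-joint arm with a two-finger parallel gripper is mounted at the origin on the work surface. World frame = base frame: x ahead of the robot, y to its left, z up, the work surface at z = 0. Lengths are in m, angles in rad, forces in N, time in s.
With the tool pointing down it reaches from about 0.375 to 0.925 m from the base axis. Payload 5.7 kg.
Tool frame: the origin (TCP) lies between the finger pads; the fingertips stand robot.tcp_to_tips ahead of it and the grasp point (between the pads) lies 8 mm behind it (robot.tcp_to_tips is the distance from the TCP to the fingertips, in m); z points along the fingers, y is the direction in which the jaws open and shut (so a half turn about z gives the same grasp; the last joint's range is limited). The gripper opens to 88 mm and grips with 3 to 60 N. Pads are 20 mm wide; open, the fingers measure 115 mm over their backs; the gripper's body (75 mm by 178 mm) begins 61 mm behind the grasp point.
Start: joints at [0.986, 0.359, 1.51, -0, 1.272, -0.115], TCP at [0.272, 0.535, 0.234] pointing down, gripper open.
Joint ranges: [-2.97, 2.97], [-1.01, 2.36], [0.21, 2.38], [-0.96, 4.11], [0.2, 2.71], [-2.98, 2.98]. Speed limits (rad/s): [2.39, 2.39, 3.14, 3.14, 3.14, 3.14].

### API

Orientations are given as a unit quaternion [x, y, z, w].
In Python, from cell import robot gives the robot as it stands. The module is installed in compiled form; this text tells all that it offers.
- The arm moves only by the tool servo_tool, never from a script. Its argument "steps" is a list of rows, each a list of 7 numbers: the shift along the tool's x, y, z in mm, then the turn, a rotation vector about the tool's x, y, z in rad, then the finger opening in mm, from 0 to 87.8. In form: [[tx, ty, tz, rx, ry, rz, claw], ...]. A call has 1 to 10 rows; each row shifts and turns the commanded pose from where the row before left it, along the tool's axes as they then stand; what a row does not reach is not made up. A row lasts 1/8 s, in which the tool goes at most 62.5 mm and 10.7 degrees, less where a joint would pass 70% of its speed; a pose out of reach is approached as far as the arm can. A call with a gripper value outside its range is refused whole. The fingers move at their own pace and stop on an object; "newtons" is the grip in N (left out, the last holds). Time passes only in rows, so rows that do not move let the fingers close. It gives the time, the measured TCP pose, the force and the opening at its end, in the units of the state.
- robot.state(): the state, without advancing time (a new reading comes with each control period).
- robot.camera(name): name is "scene" or "top" or "wrist"; returns (picture, depth): 400x640x3 uint8, blue, green, red; 400x640 float32, m along the optical axis (not along the pixel's ray), 0 where there is no reading.
- robot.camera_params(name): a dict with "fovy" (degrees; the focal length in pixels is half the picture's height over the tangent of half this angle, whatever the lens; pixels are square), "cx", "cy" (the principal point, pixels), "extrinsics" (4x4, takes a point from camera to world coordinates); the wrist camera has in their place "tool_from_camera" (4x4, takes a point from camera to tool coordinates, whose origin is the TCP and whose axes are the flange's). Camera axes: x right, y up, looking along -z (the intrinsics and any distortion apply to the point x, -y, -z); pixel columns grow to the right and rows downward; lengths in m; the calibration is good to about 2 mm. A picture is of the moment at which its call begins: read the wrist's pose just before it. camera_params takes no time and is no camera call.
- robot.job_done(): hands the job in, once; it reports no verdict.
The state is a dict: "time_s": time; "joint_pos": joint angles; "qd": joint speeds; "tau": joint torques, N m; "tool_pos": TCP position; "orientation": TCP orientation; "ft_force": force on the tool from outside, world axes, zero at the start; "torque": the same for the moment, N m; "gripper_width": finger opening in m.
Only numpy, scipy, OpenCV 4.12 (cv2) and the standard library are available. Lean on these libraries where they do the work, as an engineer would, in place of code of your own. Each camera call takes 0.05 s, during which the arm holds its last target. There are 200 camera calls.

### The job

The rack with a tube in every hole is complete: with a fingertip, push the white flag on the stand in front of it up and over its hinge and press it down flat on the other side, so that its tick face shows on top. Do not pinch the flag, and do not lift or shift its stand. Leave the part-filled rack's flag as it is, and do not disturb the racks or anything else on the desk.

Things in the scene. Friction and masses are not known exactly. Their poses are not given: they have to be found in the camera images.
- rack_full: Blue tube rack, 105 mm along its x, 160 mm along its y, 63 mm high, fixed; origin: centre of the underside. All 24 of its 4 x 6 holes hold a capped tube. Tubes are 13 mm thick with 17 mm red caps whose tops are 100 mm above the table.
- rack_part: Blue tube rack, 105 mm along its x, 160 mm along its y, 63 mm high, fixed; origin: centre of the underside. Only 4 of its 24 holes hold a tube, in the row farthest from the robot; the rest are open. Tubes are 13 mm thick with 17 mm red caps whose tops are 100 mm above the table.
- stand_full: Loose flag stand, about 0.8 kg, in front (robot's side) of the full rack: dark steel base 88 (x) x 150 (y) x 12 mm; two aluminium uprights, 7 x 16 mm, 100 mm high, at x = -38 and +38 mm, with a hinge pin between. Origin: centre of the underside. Its x axis is the hinge line, pointing away from the robot within 0.4 rad. Both stands look alike.
- stand_part: Loose flag stand, about 0.8 kg, in front (robot's side) of the part-filled rack: dark steel base 88 (x) x 150 (y) x 12 mm; two aluminium uprights, 7 x 16 mm, 100 mm high, at x = -38 and +38 mm, with a hinge pin between. Origin: centre of the underside. Its x axis is the hinge line, pointing away from the robot within 0.4 rad. Both stands look alike.
- hinge_full (a point): Middle of the hinge line on the full rack's stand, 90 mm above the table; axes as the stand's. The flag plate spans 12 to 82 mm from this line and 60 mm along it (x -30 to +30), 6 mm thick, 40 g. Under it is free space down to the base, 75 mm below its underside when level.
- flag_full (a joint): Angle (rad) of the white flag plate on the full rack's stand, about the stand's x axis. 0: level, toward the stand's +y, plain face up (starts at 0 to 0.2). pi/2: upright. pi (its stop): level, toward -y, tick face up. Stiff hinge, 0.03 N m (0.6 N at 50 mm): the flag stays where it is left and does not fall by itself.
- flag_part (a joint): Angle (rad) of the white flag plate on the part-filled rack's stand, about the stand's x axis. 0: level, toward the stand's +y, plain face up (starts at 0 to 0.2). pi/2: upright. pi (its stop): level, toward -y, tick face up. Stiff hinge, 0.03 N m (0.6 N at 50 mm): the flag stays where it is left and does not fall by itself.
- flag_full_edge (a point): Middle of the free edge of the full rack's flag, 82 mm from the hinge line, mid-thickness. Its y axis points from hinge to free edge; its z axis points out of the plain face, so the tick face looks to -z.
- blank_full: Plain-face half of the full rack's flag, a 3 mm white plate; origin on the hinge line, y toward the free edge, z out of this face. Up at the start.
- tick_full: Tick-face half of the full rack's flag, the 3 mm white plate bonded behind the plain one, with a flat black tick mark on it; origin on the hinge line, y toward the free edge, its face looks to -z. Down at the start.
- specimen_jar: Bystander: white-capped jar, 48 mm wide, 62 mm high, between the racks; origin under its centre.
- tube_cap: Bystander: loose red tube cap, 18 mm wide, 14 mm high, between the two flag stands; origin under its centre.
- marker: Bystander: marker pen lying between the two racks, pointing away from the robot, 130 mm long, 12 mm high; origin under its middle.
- handset: Bystander: black radio handset lying at the left, 115 x 55 x 30 mm with a 90 mm aerial; origin under its middle.
- sanitiser: Bystander: white bottle at the right, 60 mm wide, 150 mm high; origin under its centre.
- reagent: Bystander: amber bottle at the left, 56 mm wide, 110 mm high; origin under its centre.
- timer: Bystander: grey timer lying at the right, 60 x 70 x 22 mm; origin under its centre.
Not all that is in view belongs to the job. Leave any purple or turquoise look-alike of the stand_full alone.

How it is judged:
By the outcome, as a careful person would: the job done as asked, in the order asked, and still so for the second after the job is handed in, with the robot touching nothing.
It also fails if it takes over 40 s, if anything falls off the work surface, if the arm or the gripper's body presses on something with over 40 N, if the wrist force passes 120 N, or if a joint passes its speed limit or range.

## Working session

There is one attempt and no reset: what is moved stays moved. The work goes in short steps, Python scripts to look and compute and a tool call to move; the robot and the scene stay as the last step left them, time stands still between calls to the robot, and variables do not carry over. Pictures are saved under pics/ and viewed, about 8 in all and at most 12, crops included, and the job is handed in when it is done.

Besides the shell and the picture viewer there is one more tool, called as a command line: name --pt "numbers of a row" for each row, then --argument value for the rest. servo_tool: Moves the arm, as the interface text tells. Its arguments: {"type":"object","properties":{"steps":{"type":"array","items":{"type":"array","items":{"type":"number"}}},"newtons":{"type":"number"}},"required":["steps"]}

```bash
mkdir -p pics
cat > h.py <<'E'
import numpy as np, cv2
from cell import robot
from scipy.spatial.transform import Rotation as R
def world(name,depth,p=None):
    p=p or robot.camera_params(name); h,w=depth.shape
    f=h/2/np.tan(np.radians(p['fovy'])/2); v,u=np.mgrid[:h,:w]
    c=np.stack([(u-p['cx'])/f*depth,-(v-p['cy'])/f*depth,-depth],-1)
    E=np.array(p['extrinsics']); return c@E[:3,:3].T+E[:3,3]
E
python3 - <<'E'
from h import *
for n in ('top','scene'):
    im,d=robot.camera(n); cv2.imwrite(f'pics/{n}0.png',im); np.save(f'{n}0.npy',d); p=robot.camera_params(n)
    print(n,{k:(np.round(v,3).tolist()) for k,v in p.items() if not isinstance(v,str)},p.keys())
print(robot.state(), robot.tcp_to_tips)
E
```

```text
top {'fovy': 52.575, 'cx': 311.22, 'cy': 191.261, 'extrinsics': [[0.016, 0.987, -0.159, 0.357], [-1.0, 0.017, 0.002, 0.018], [0.005, 0.159, 0.987, 1.335], [0.0, 0.0, 0.0, 1.0]]} dict_keys(['fovy', 'cx', 'cy', 'extrinsics'])
scene {'fovy': 47.478, 'cx': 315.436, 'cy': 202.018, 'extrinsics': [[0.825, -0.431, 0.365, 1.014], [0.565, 0.622, -0.543, -0.639], [0.007, 0.654, 0.756, 0.985], [0.0, 0.0, 0.0, 1.0]]} dict_keys(['fovy', 'cx', 'cy', 'extrinsics'])
{'time_s': 0.1, 'joint_pos': array([ 9.85949170e-01,  3.59429900e-01,  1.51130574e+00,  1.38633697e-05,
        1.27247924e+00, -1.15083530e-01]), 'qd': array([ 0.00251888, -0.00139552, -0.00196083,  0.00166757, -0.00025206,
        0.00084083]), 'tau': array([ 2.50364310e-04, -5.16361892e+01, -2.71405149e+01,  6.77565113e-02,
        2.75934470e-02, -9.52602818e-05]), 'tool_pos': array([0.27127235, 0.53451518, 0.23290248]), 'orientation': array([ 2.32729955e-01,  9.72541058e-01, -7.59674100e-04, -2.84324150e-04]), 'ft_force': array([-0.20130587,  0.00263845, -0.28988704]), 'torque': array([-0.02092789,  0.03845091, -0.06231446]), 'gripper_width': 0.08796228010649329} 0.011
```

View pics/top0.png

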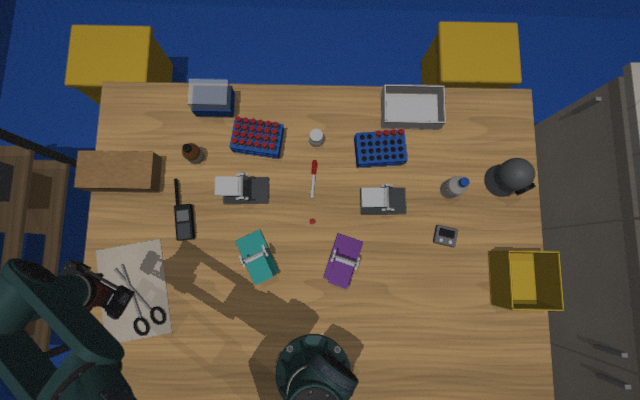

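View pics/scene0.png

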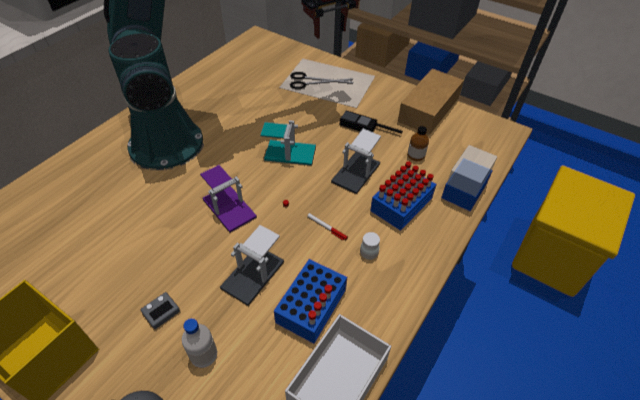

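Candidates (top view): the white flag at (230,186) in front of the full rack (257,138), the white flag at (376,197) in front of the part-filled rack, turquoise (256,257) and purple (344,261) look-alikes. My choice is the one at (230,186). I'll check it with a crop and measure it.

Run:
```python
from h import *
im=cv2.imread('pics/top0.png'); d=np.load('top0.npy'); W=world('top',d)
cv2.imwrite('pics/crop1.png',cv2.resize(im[100:220,170:300],None,fx=5,fy=5,interpolation=cv2.INTER_CUBIC)[:600])
s=np.zeros(d.shape,bool); s[165:215,205:280]=1
hsv=cv2.cvtColor(im,cv2.COLOR_BGR2HSV); z=W[...,2]
fl=s&(hsv[...,1]<50)&(hsv[...,2]>140)&(z>.05)
ba=s&(hsv[...,2]<90)&(hsv[...,1]<90)&(z<.04)&(z>.0)
for n,m in (('flag',fl),('base',ba)):
    n_,l,st,_=cv2.connectedComponentsWithStats(m.astype(np.uint8)); m=l==1+st[1:,4].argmax()
    P=W[m]; r=cv2.minAreaRect((P[:,:2]*1000).astype(np.float32)); print(n,m.sum(),r,np.median(P[:,2]),P.min(0),P.max(0))
    A=np.c_[P[:,:2],np.ones(len(P))]; print('plane',np.linalg.lstsq(A,P[:,2],rcond=None)[0])
# obstacle heights in region
hp=(W[...,0]>.35)&(W[...,0]<.95)&(W[...,1]>.0)&(W[...,1]<.55)
up=s&(z>.075); print('high pts',np.round(W[up][::12],3).tolist())
sc=np.load('scene0.npy'); V=world('scene',sc); m=np.zeros(sc.shape,bool); m[125:195,325:385]=1
k=m&(V[...,2]>.07); print('scene',np.round(V[k][::40],3).tolist())
```

```text
flag 459 ((494.3253173828125, 154.02159118652344), (377.009521484375, 86.36955261230469), 57.690860748291016) 0.09988414798214262 [0.35707322 0.0177835  0.08905137] [0.59973681 0.31318259 1.3352627 ]
plane [-1.29211972 -0.73830718  1.04181611]
base 769 ((571.3751831054688, 231.974365234375), (88.73942565917969, 149.97645568847656), 1.201130747795105) 0.012892415387169676 [0.52623401 0.15614442 0.0045605 ] [0.61636607 0.30653945 0.03726835]
plane [-0.00746643 -0.00484187  0.01839959]
high pts [[0.357, 0.018, 1.335], [0.61, 0.246, 0.086], [0.606, 0.246, 0.086], [0.599, 0.311, 0.101], [0.595, 0.307, 0.105], [0.596, 0.27, 0.102], [0.599, 0.235, 0.094], [0.593, 0.286, 0.101], [0.594, 0.249, 0.097], [0.59, 0.298, 0.102], [0.591, 0.262, 0.096], [0.585, 0.312, 0.107], [0.587, 0.277, 0.099], [0.589, 0.237, 0.096], [0.584, 0.288, 0.101], [0.585, 0.252, 0.097], [0.58, 0.301, 0.101], [0.581, 0.264, 0.098], [0.576, 0.312, 0.105], [0.578, 0.276, 0.099], [0.579, 0.236, 0.097], [0.574, 0.287, 0.104], [0.576, 0.252, 0.096], [0.571, 0.3, 0.103], [0.572, 0.264, 0.095], [0.574, 0.228, 0.091], [0.569, 0.
[... 268 characters left out ...]
, 0.281, 0.101], [0.554, 0.244, 0.098], [0.55, 0.294, 0.098], [0.55, 0.256, 0.1], [0.545, 0.304, 0.103], [0.547, 0.269, 0.098], [0.548, 0.232, 0.096], [0.543, 0.28, 0.1], [0.545, 0.245, 0.094], [0.54, 0.292, 0.102], [0.541, 0.256, 0.096], [0.534, 0.236, 0.103], [0.532, 0.231, 0.095], [0.53, 0.242, 0.087]]
scene [[1.014, -0.639, 0.985], [0.543, 0.286, 0.102], [0.55, 0.28, 0.102], [0.591, 0.303, 0.102], [0.569, 0.277, 0.102], [0.548, 0.257, 0.099], [0.585, 0.28, 0.096], [0.545, 0.245, 0.094], [0.57, 0.253, 0.097], [0.598, 0.263, 0.1], [0.554, 0.231, 0.093], [0.581, 0.247, 0.092], [0.538, 0.231, 0.073], [0.538, 0.214, 0.078], [0.612, 0.246, 0.086], [1.014, -0.639, 0.985], [0.705, 0.135, 0.094]]
```

View pics/crop1.png

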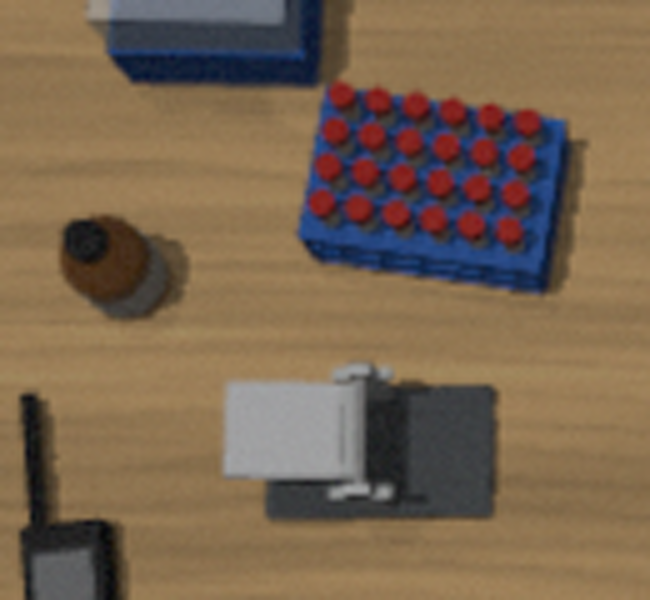

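The crop shows the white flag at full-image px (225,186), plain face up, with its hinge at px (242,188). It stands right in front of the rack with all 24 caps, so the choice holds. Plan: tilt the closed fingers 30°, slip them under the free edge from the +y side, lift, sweep over and press. Next I'll check clearances and work out the moves.

```bash
cat >> h.py <<'E'
TILT=30
def Rt(t=TILT):
    s,c=np.sin(np.radians(t)),np.cos(np.radians(t))
    return R.from_matrix(np.array([[0,c,-s],[1,0,0],[0,-s,-c]]).T)
def delta(tip,Rg,p=None,q=None):
    """tool-frame mm shift and rotvec from pose (p,q) to fingertip-centre position tip, orientation Rg"""
    st=robot.state(); p=st['tool_pos'] if p is None else p; q=R.from_quat(st['orientation']) if q is None else q
    tcp=np.array(tip)-Rg.as_matrix()[:,2]*.011
    return q.inv().apply(tcp-p)*1000,(q.inv()*Rg).as_rotvec()
E
sed -i 's/np.array(\[\[0,c,-s\],\[1,0,0\],\[0,-s,-c\]\]).T/np.array([[0,c,-s],[1,0,0],[0,-s,-c]]).T/' h.py
python3 - <<'E'
from h import *
W=world('top',np.load('top0.npy'))
for n,(a,b,c,e) in dict(reagent=(138,168,178,205),handset=(175,242,170,196),rackfull=(112,160,225,290),turq=(228,286,232,282)).items():
    P=W[a:b,c:e].reshape(-1,3); P=P[(P[:,2]>.02)&(P[:,2]<.3)]; print(n,P.min(0).round(3),P.max(0).round(3))
M=Rt().as_matrix(); print(M.round(2),np.linalg.det(M))
print('to standoff',*[v.round(3) for v in delta([.565,.39,.20],Rt())])
E
```

```text
reagent [0.657 0.377 0.021] [0.712 0.432 0.118]
handset [0.402 0.39  0.02 ] [0.602 0.467 0.04 ]
rackfull [0.681 0.111 0.02 ] [0.837 0.311 0.11 ]
turq [0.27  0.125 0.021] [0.39  0.231 0.105]
[[ 0.    1.    0.  ]
 [ 0.87  0.   -0.5 ]
 [-0.5   0.   -0.87]] 0.9999999999999999
to standoff [-324.843    9.046   23.297] [ 0.286 -0.468  1.075]
```

servo_tool --pt "0 0 0 0.032 -0.052 0.119 0" --pt "0 0 0 0.032 -0.052 0.119 0" --pt "0 0 0 0.032 -0.052 0.119 0" --pt "0 0 0 0.032 -0.052 0.119 0" --pt "0 0 0 0.032 -0.052 0.119 0" --pt "0 0 0 0.032 -0.052 0.119 0" --pt "0 0 0 0.032 -0.052 0.119 0" --pt "0 0 0 0.032 -0.052 0.119 0" --pt "0 0 0 0.032 -0.052 0.119 0"

```text
time_s: 1.23
tool_pos: [0.2713, 0.5349, 0.2331]
orientation: [0.683, 0.683, -0.184, 0.183]
ft_force: [0.6, -0.9, -0.3]
gripper_width: 0.0022
```

Run:
```python
from h import *
print(robot.state()['joint_pos'].round(2),R.from_quat(robot.state()['orientation']).as_matrix().round(2))
print('to standoff',*[v.round(3) for v in delta([.562,.40,.23],Rt())])
```

```text
[ 1.12  0.64  1.14 -0.23  1.83  1.12] [[-0.    1.   -0.  ]
 [ 0.87 -0.   -0.5 ]
 [-0.5  -0.   -0.87]]
to standoff [-115.29   290.687   59.184] [-0.001  0.002  0.   ]
```

servo_tool --pt "-14.4 36.3 7.4 0 0 0 0" --pt "-14.4 36.3 7.4 0 0 0 0" --pt "-14.4 36.3 7.4 0 0 0 0" --pt "-14.4 36.3 7.4 0 0 0 0" --pt "-14.4 36.3 7.4 0 0 0 0" --pt "-14.4 36.3 7.4 0 0 0 0" --pt "-14.4 36.3 7.4 0 0 0 0" --pt "-14.4 36.3 7.4 0 0 0 0" --pt "0 0 0 0 0 0 0"

```text
time_s: 2.35
tool_pos: [0.5647, 0.4046, 0.2385]
orientation: [0.683, 0.683, -0.184, 0.183]
ft_force: [0.4, 0.6, 0.0]
gripper_width: 0.0003
```

Run:
```python
from h import *
print(robot.state()['joint_pos'].round(2))
# T final = hinge+(Y .073,Z -.040); back off along the tool axis
Tf=np.array([.565,.231+.073,.09-.040]); a=Rt().as_matrix()[:,2]
p=None;q=None
for s in (.17,.06,0):
    T=Tf-a*s; print(s,T.round(3),*[v.round(2) for v in delta(T,Rt(),p,q)]); p=T-a*.011;q=Rt()
im,d=robot.camera('scene'); cv2.imwrite('pics/s1.png',im)
```

```text
[ 0.72  0.71  0.99 -0.39  1.78  0.71]
0.17 [0.565 0.389 0.197] [ 7.13  0.37 32.59] [-0.  0.  0.]
0.06 [0.565 0.334 0.102] [ -0.   0. 110.] [0. 0. 0.]
0 [0.565 0.304 0.05 ] [ 0.  0. 60.] [0. 0. 0.]
```

View pics/s1.png

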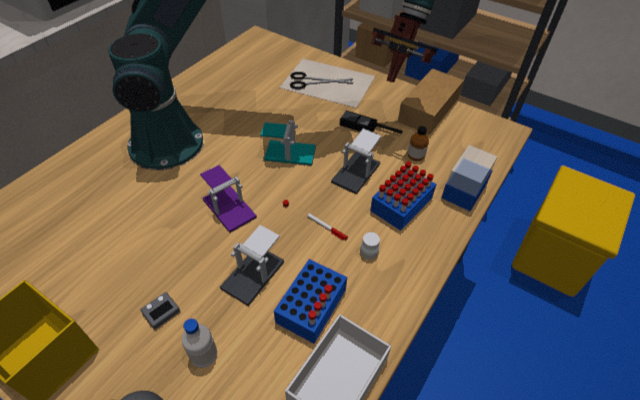

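The gripper is at px (405,45) with its tips at (393,78), closed, above and to the left of the flag at (365,142). Now I'll go in along the tool axis.

servo_tool --pt "7 0.5 16 0 0 0 0" --pt "0 0 26 0 0 0 0" --pt "0 0 30 0 0 0 0" --pt "0 0 30 0 0 0 0" --pt "0 0 20 0 0 0 0" --pt "0 0 20 0 0 0 0" --pt "0 0 0 0 0 0 0"

```text
time_s: 3.28
tool_pos: [0.5604, 0.341, 0.1106]
orientation: [0.681, 0.685, -0.185, 0.182]
ft_force: [0.2, 0.0, 1.1]
gripper_width: 0.0005
```

Run:
```python
from h import *
im,d=robot.camera('scene'); cv2.imwrite('pics/s2.png',cv2.resize(im[60:240,280:480],None,fx=3.3,fy=3.3,interpolation=cv2.INTER_CUBIC))
print(robot.state()['ft_force'], delta([.565,.304,.05],Rt()))
```

```text
[0.32407235 1.10431744 0.35715064] (array([-1.82263001,  3.72831953, 61.46026008]), array([-0.00125579,  0.00070163,  0.005795  ]))
```

View pics/s2.png

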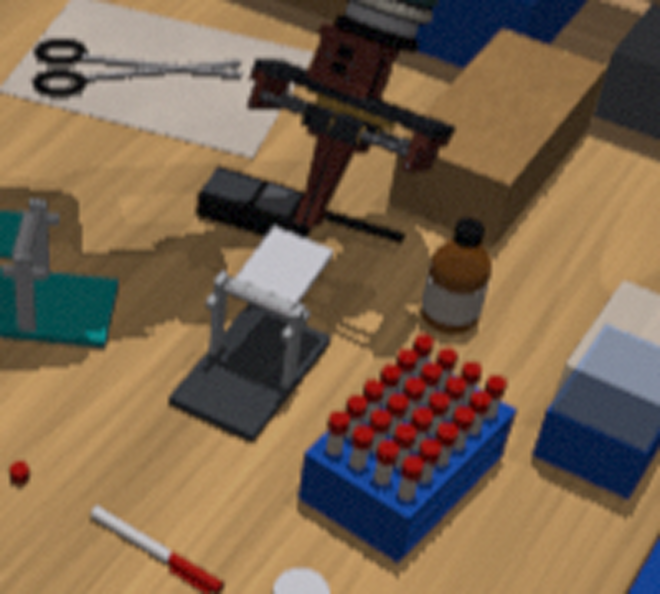

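The fingertips are at crop px (308,222), just outside the flag's free edge at (275,232). The bottle at (458,275) is clear. Next I'll go under the edge.

servo_tool --pt "-1 2 15 0 0 0 0" --pt "-1 2 15 0 0 0 0" --pt "0 0 15 0 0 0 0" --pt "0 0 16 0 0 0 0" --pt "0 0 0 0 0 0 0"

```text
time_s: 3.95
tool_pos: [0.566, 0.3081, 0.0595]
orientation: [0.682, 0.684, -0.185, 0.182]
ft_force: [-1.0, 0.2, -0.2]
gripper_width: 0.0002
```

Run:
```python
from h import *
st=robot.state(); M=R.from_quat(st['orientation']).as_matrix()
print('tip',st['tool_pos']+.011*M[:,2],st['ft_force'])
# corner path C (Y,Z) relative to the hinge -> tip centre T=C-10n
n=-M[:,0]
C=np.array([[62,-15],[62,5],[62,25],[56,42],[45,56],[30,64],[15,68],[0,68],[-15,66],[-30,60],[-42,50],[-50,38],[-54,26],[-56,18]])
p=st['tool_pos'];q=R.from_matrix(M)
for c in C:
    T=np.array([.565,.231+c[0]/1e3,.09+c[1]/1e3])-np.array([0,*(.01*n[1:])])
    print(c,delta(T,Rt(),p,q)[0].round(1)); p=T-.011*Rt().as_matrix()[:,2]; q=Rt()
```

```text
tip [0.56598965 0.30253877 0.04994994] [-0.98781148  0.2067479  -0.24285226]
[ 62 -15] [-10.8  -1.1 -16.9]
[62  5] [-10.    0.  -17.3]
[62 25] [-10.    0.  -17.3]
[56 42] [-13.7   0.  -11.7]
[45 56] [-16.5   0.   -6.6]
[30 64] [-17.    0.    0.6]
[15 68] [-15.   0.   4.]
[ 0 68] [-13.    0.    7.5]
[-15  66] [-12.    0.    9.2]
[-30  60] [-10.    0.   12.7]
[-42  50] [-5.4  0.  14.7]
[-50  38] [-0.9  0.  14.4]
[-54  26] [ 2.5  0.  12.4]
[-56  18] [2.3 0.  7.9]
```

servo_tool --pt "-5.4 -0.5 -8.5 0 0 0 0" --pt "-5.4 -0.5 -8.5 0 0 0 0" --pt "-5 0 -8.7 0 0 0 0" --pt "-5 0 -8.7 0 0 0 0" --pt "-5 0 -8.7 0 0 0 0" --pt "-5 0 -8.7 0 0 0 0" --pt "-6.9 0 -5.9 0 0 0 0" --pt "-6.9 0 -5.9 0 0 0 0" --pt "-8.3 0 -3.3 0 0 0 0" --pt "-8.3 0 -3.3 0 0 0 0"

```text
time_s: 5.2
tool_pos: [0.5661, 0.291, 0.1528]
orientation: [0.682, 0.684, -0.183, 0.183]
ft_force: [-0.1, 0.3, -0.8]
gripper_width: 0.0008
```

Run:
```python
from h import *
st=robot.state(); M=R.from_quat(st['orientation']).as_matrix(); n=-M[:,0]
c=st['tool_pos']+.011*M[:,2]+.01*n-[.571,.231,.09]; print('corner',c*1e3,st['ft_force'])
im,d=robot.camera('scene'); cv2.imwrite('pics/s3.png',cv2.resize(im[60:240,280:480],None,fx=3.3,fy=3.3,interpolation=cv2.INTER_CUBIC))
```

```text
corner [-4.81532908 45.87586577 58.27077258] [-0.1028758   0.28527316 -0.77508981]
```

View pics/s3.png

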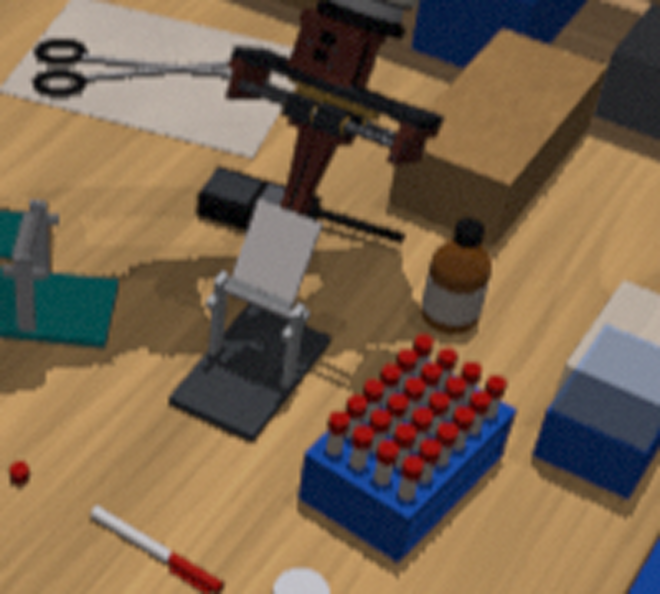

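The flag (crop px 278,255) has risen to about 50° with the fingers behind it, and the stand hasn't moved. I'll sweep on over the top.

servo_tool --pt "-8.5 0 0.3 0 0 0 0" --pt "-8.5 0 0.3 0 0 0 0" --pt "-7.5 0 2 0 0 0 0" --pt "-7.5 0 2 0 0 0 0" --pt "-6.5 0 3.7 0 0 0 0" --pt "-6.5 0 3.7 0 0 0 0" --pt "-6 0 4.6 0 0 0 0" --pt "-6 0 4.6 0 0 0 0" --pt "-5 0 6.3 0 0 0 0" --pt "-5 0 6.3 0 0 0 0"

```text
time_s: 6.5
tool_pos: [0.5665, 0.2162, 0.1563]
orientation: [0.682, 0.684, -0.183, 0.183]
ft_force: [0.3, 0.5, -0.1]
gripper_width: 0.0004
```

servo_tool --pt "-2.7 0 7.3 0 0 0 0" --pt "-2.7 0 7.3 0 0 0 0" --pt "-0.5 0 7.2 0 0 0 0" --pt "-0.5 0 7.2 0 0 0 0" --pt "1.2 0 6.2 0 0 0 0" --pt "1.2 0 6.2 0 0 0 0" --pt "1.1 0 4 0 0 0 0" --pt "1.1 0 4 0 0 0 0" --pt "0 0 0 0 0 0 0"

```text
time_s: 7.62
tool_pos: [0.5663, 0.1904, 0.1144]
orientation: [0.682, 0.684, -0.183, 0.182]
ft_force: [0.0, 0.7, 0.3]
gripper_width: 0.0006
```

Run:
```python
from h import *
st=robot.state(); M=R.from_quat(st['orientation']).as_matrix(); n=-M[:,0]
t=st['tool_pos']+.011*M[:,2]-[.571,.231,.09]; print('tip',t*1e3,'upper corner',(t+.01*n)*1e3,'lower',(t-.01*n)*1e3,st['ft_force'])
im,d=robot.camera('scene'); cv2.imwrite('pics/s4.png',cv2.resize(im[60:240,280:480],None,fx=3.3,fy=3.3,interpolation=cv2.INTER_CUBIC))
```

```text
tip [ -4.65683105 -46.07771675  14.82049629] upper corner [ -4.61707477 -54.74098429  19.81511489] lower [ -4.69658733 -37.41444921   9.8258777 ] [0.01062672 0.68861611 0.32629571]
```

View pics/s4.png

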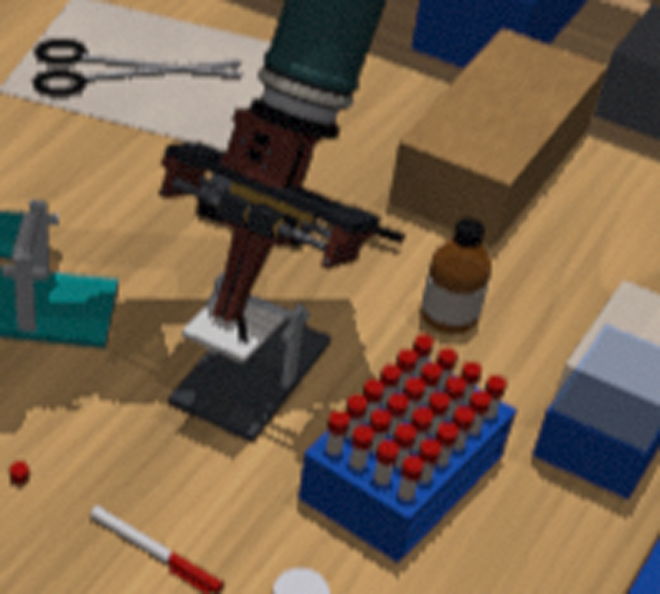

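The flag is over, with its tick showing at crop px (243,328), and nearly flat. I'll move outward and press down in small steps.

servo_tool --pt "-5 0 3 0 0 0 0" --pt "-5 0 3 0 0 0 0" --pt "1.5 0 2.6 0 0 0 0" --pt "1 0 1.7 0 0 0 0" --pt "0.5 0 0.9 0 0 0 0" --pt "0 0 0 0 0 0 0"

```text
time_s: 8.43
tool_pos: [0.5665, 0.1788, 0.1083]
orientation: [0.682, 0.684, -0.183, 0.183]
ft_force: [1.0, -0.4, 0.2]
gripper_width: 0.0006
```

servo_tool --pt "0.5 0 0.9 0 0 0 0" --pt "0 0 0 0 0 0 0"

```text
time_s: 8.68
tool_pos: [0.5666, 0.1788, 0.1078]
orientation: [0.682, 0.684, -0.183, 0.183]
ft_force: [0.2, 0.1, 3.0]
gripper_width: 0.0009
```

servo_tool --pt "0.5 0 0.9 0 0 0 0" --pt "0 0 0 0 0 0 0"

```text
time_s: 8.93
tool_pos: [0.5666, 0.1787, 0.1074]
orientation: [0.682, 0.684, -0.183, 0.183]
ft_force: [-2.0, 0.7, 7.8]
gripper_width: 0.0004
```

It is firm against the stop (7.8 N). I'll retract straight up and check.

servo_tool --pt "-1 0 -1.8 0 0 0 0" --pt "-5 0 -8.7 0 0 0 0" --pt "-12 0 -21 0 0 0 0" --pt "-18 0 -31 0 0 0 0" --pt "-18 0 -31 0 0 0 0" --pt "17 0 -30 0 0 0 0" --pt "17 0 -30 0 0 0 0" --pt "17 0 -30 0 0 0 0" --pt "0 0 0 0 0 0 0"

```text
time_s: 10.05
tool_pos: [0.5673, 0.2701, 0.2683]
orientation: [0.681, 0.685, -0.181, 0.183]
ft_force: [-0.5, -0.6, -0.1]
gripper_width: 0.0002
```

Run:
```python
from h import *
im,d=robot.camera('scene'); cv2.imwrite('pics/s5.png',cv2.resize(im[60:260,240:480],None,fx=3,fy=3,interpolation=cv2.INTER_CUBIC))
V=world('scene',d); hsv=cv2.cvtColor(im,cv2.COLOR_BGR2HSV)
m=(V[...,2]>.08)&(V[...,2]<.11)&(abs(V[...,0]-.571)<.025)&(V[...,1]>.15)&(V[...,1]<.212)
P=V[m]; A=np.c_[P[:,1]-.231,np.ones(len(P))]; print(m.sum(),'slope,z0',np.linalg.lstsq(A,P[:,2],rcond=None)[0])
def base(im,d,n):
    W=world(n,d); g=cv2.cvtColor(im,cv2.COLOR_BGR2HSV)
    m=(abs(W[...,0]-.571)<.06)&(abs(W[...,1]-.231)<.09)&(W[...,2]<.03)&(g[...,2]<90)&(g[...,1]<90); P=W[m]
    return np.percentile(P[:,:2],[1,99],axis=0).round(4).tolist()
print(base(cv2.imread('pics/scene0.png'),np.load('scene0.npy'),'scene'),base(im,d,'scene'))
diff=cv2.absdiff(cv2.imread('pics/scene0.png'),im).max(2); print(robot.state()['time_s'],robot.state()['ft_force'])
t,dt=robot.camera('top'); cv2.imwrite('pics/t5.png',t)
print(base(cv2.imread('pics/top0.png'),np.load('top0.npy'),'top'),base(t,dt,'top'))
```

```text
277 slope,z0 [0.02088956 0.09370264]
[[0.5307, 0.1553], [0.6177, 0.3029]] [[0.5325, 0.1544], [0.6178, 0.3028]]
10.1 [ 0.52361266 -0.61642079 -0.79568429]
[[0.5267, 0.157], [0.6156, 0.302]] [[0.5268, 0.1596], [0.6166, 0.309]]
```

View pics/s5.png

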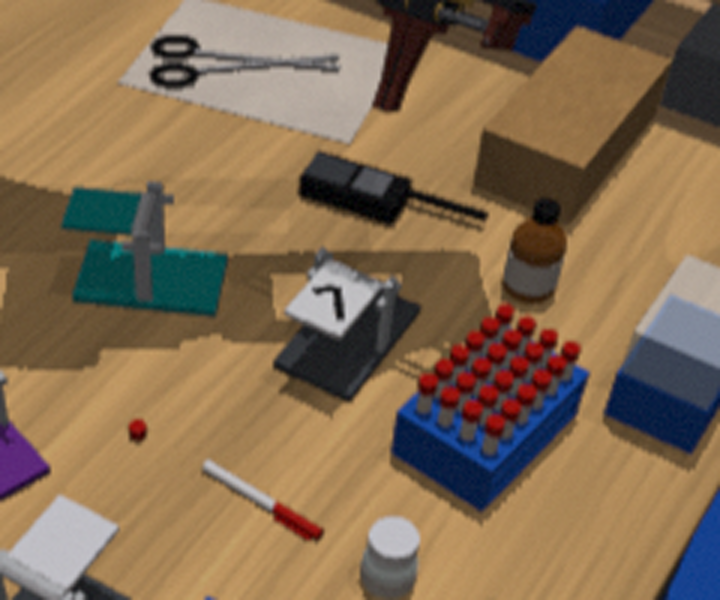

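The tick face is up and flat (crop px 335,297), and the stand, handset, bottle, racks and other flag look as they did before.

```bash
python3 -c "
from cell import robot
print(robot.job_done())"
```

```text
the job is handed in; nothing more can be done
None
```

The flag on the full rack's stand is now flat on the other side with its tick face up, and I handed the job in at about 10 s. I closed the fingers, tilted them 30°, slid them under the free edge, lifted the flag over its hinge and pressed it against its stop with about 8 N. I then moved the arm clear.

**Last checks:**
- **Flag:** the tick is visible in the picture. The fitted plate slope is 0.02 rad, which I take as level within depth noise, and the top surface is at 0.094 m where 0.093 m was expected.
- **Stand:** the scene camera shows the base edges unchanged to within 2 mm. The top camera disagrees by up to 7 mm on one edge (y 0.302 to 0.309). I put that down to the flag and gripper now covering and uncovering different parts of the base, but I did not check it further.
- **Everything else:** nothing looked moved in the last picture I viewed. It covers the full rack, the visible part of the other flag and the nearby items. I did not view the far right of the desk (timer, sanitiser, most of the part-filled rack) again, but the arm never went there.
- **Contact:** the force reading was near zero after the arm moved away.

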